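# Take the press punches out of the tambour store for oiling

### The job

Roll the store's slatted tambour door fully open, lift every press punch out of its pocket by its knob and stand them all upright inside the drip tray. Then roll the tambour fully shut so that no oil mist gets in, and only after that press the spray oiler's nozzle cap all the way down and let it come back up. Leave the carton and the tape roll where they are.

Things in the scene. Friction and masses are not known exactly. Their poses are not given: they have to be found in the camera images.
- store: Grey roll-top store, fixed, 300 wide, 168 high, store x -158 to +107. Origin on the table; x to its back (front faces -x), z up. Side cheeks at y = +-142 to +-150. Slatted aluminium door, 7 thick. Inside, seen when open: black pocket block, top z = 86, four square pockets 46 wide, 20 deep (floor z = 66) at x = -55, y = +-32, +-96; some empty. All mm.
- tambour (a joint): Turn q (rad) of the slatted door about the y line through store (0,0,35 mm): 0 = fully shut, lead slat at the front sill; 1.40 = fully open, lead slat rolled up over the top towards the back. May start slightly ajar. Stays where left (friction, 2 to 5 N at the handle).
- tambour_handle (a point): Centre of the door's pull: dark steel barrel 16 mm in diameter, 44 mm long along store y, on a stem 40 mm out from the lead slat. At door turn q it lies at store x = -r cos(0.314+q), z = 35 mm + r sin(0.314+q), r = 190 mm - 22 mm x q: in front when shut, on top when open. Grip its flat ends from above, fingers closing along store y; it turns in the pads.
- drip_tray: Square steel drip tray with a black mat, 180 x 180 mm, on a fixed dark stand. Origin on the table under its centre, x and y along its sides. The tray's floor is 93 mm above the table, its rim (3 mm thick) reaches 102 mm.
- oiler: Squat aluminium spray oiler can, 58 mm in diameter, fixed on a dark post with a 75 mm plate beside the tray, spout towards the tray. Origin on the table under its centre. Top of the nozzle cap 196 mm above the table.
- nozzle (a joint): Downward travel in m of the oiler's sprung nozzle cap: 0 = up, 0.008 = fully down; it springs back. About 2 N starts it and 6 N holds it fully down.
- nozzle_top (a point): Centre of the top of the white nozzle cap (24 to 30 mm in diameter); goes down along z.
- punch0: Steel press punch, 74 mm tall: square foot 44 x 44 x 26 mm, neck 14 mm in diameter, on top a round lifting knob 24 mm in diameter, 52 to 74 mm above the underside. About 0.2 kg. Origin: centre of the underside, z up through the knob. Stands in a store pocket, square with the store, foot sunk nearly flush; only neck and knob stand out. May be absent.
- punch1: Steel press punch, 74 mm tall: square foot 44 x 44 x 26 mm, neck 14 mm in diameter, on top a round lifting knob 24 mm in diameter, 52 to 74 mm above the underside. About 0.2 kg. Origin: centre of the underside, z up through the knob. Stands in a store pocket, square with the store, foot sunk nearly flush; only neck and knob stand out. May be absent.
- punch2: Steel press punch, 74 mm tall: square foot 44 x 44 x 26 mm, neck 14 mm in diameter, on top a round lifting knob 24 mm in diameter, 52 to 74 mm above the underside. About 0.2 kg. Origin: centre of the underside, z up through the knob. Stands in a store pocket, square with the store, foot sunk nearly flush; only neck and knob stand out. May be absent.
- punch3: Steel press punch, 74 mm tall: square foot 44 x 44 x 26 mm, neck 14 mm in diameter, on top a round lifting knob 24 mm in diameter, 52 to 74 mm above the underside. About 0.2 kg. Origin: centre of the underside, z up through the knob. Stands in a store pocket, square with the store, foot sunk nearly flush; only neck and knob stand out. May be absent.
- carton: Closed brown carton 70 x 70 x 55 mm left of the store; bystander. Origin under its centre.
- tape: Yellow tape roll 109 mm across, 48 mm high, right of the tray; bystander. Origin under its centre.

How it is judged:
On the way, in this order (a step that is already met when the one before it is completed fails the run):
1. the tambour is rolled fully open (value of joint tambour above 1.3 rad), for 0.2 s.
2. every punch stands upright in the drip tray, released (x of punch0 in the frame of drip_tray between -0.066 and 0.066 m and y of punch0 in the frame of drip_tray between -0.066 and 0.066 m and z of each of punch0, punch1, punch2, punch3 in the frame of drip_tray below 0.1 m and angle between each of punch0, punch1, punch2, punch3's own z axis and vertical below 0.12 rad and linear speed of each of punch0, punch1, punch2, punch3 below 0.03 m/s and contact force between each of punch0, punch1, punch2, punch3 and the fingers below 0.2 N and x of punch1 in the frame of drip_tray between -0.066 and 0.066 m and y of punch1 in the frame of drip_tray between -0.066 and 0.066 m and x of punch2 in the frame of drip_tray between -0.066 and 0.066 m and y of punch2 in the frame of drip_tray between -0.066 and 0.066 m and x of punch3 in the frame of drip_tray between -0.066 and 0.066 m and y of punch3 in the frame of drip_tray between -0.066 and 0.066 m), for 0.2 s.
3. the tambour is rolled fully shut (value of joint tambour below 0.04 rad), for 0.2 s.
4. the nozzle cap is pressed all the way down (value of joint nozzle above 0.0065 m), for 0.1 s.
At the end, for the whole second after the job is handed in: Every punch present stands upright (within 0.12 rad) and at rest on the drip tray's floor with its foot's centre within 66 mm of the tray's middle along both sides, the tambour is shut (joint below 0.04) and the nozzle cap is back up (below 1.5 mm) (all of step 2 and value of joint tambour below 0.04 rad and value of joint nozzle below 0.0015 m); the robot touches nothing.
It fails at once if the nozzle is pressed while the tambour is open (value of joint nozzle above 0.004 m and value of joint tambour above 0.15 rad).
It fails at once if the carton or tape roll is pushed away or knocked over (distance of any of carton, tape from where it was at the start of the episode above 0.03 m or angle between any of carton, tape's own z axis and vertical above 0.4 rad).
Of punch0, punch1, punch2, punch3 only 3 to 4 are there at a start; the rules pass over those that are not, and their reading is None.
At some moment in a run one of punch0, punch1, punch2, punch3 may be knocked a few centimetres aside while the robot is not near it.
Once in a run the grip may slacken for a moment while it holds something.
It also fails if it takes over 210 s, if anything falls off the work surface, if the arm or the gripper's body presses on something with over 40 N, if the wrist force passes 120 N, or if a joint passes its speed limit or range.

### The arm

A 7-joint arm with a two-finger parallel gripper is mounted at the origin on a cart in front of the work surface, level with it; the furniture and walls round the work are solid. World frame = base frame: x ahead of the robot, y to its left, z up, the work surface at z = 0. Lengths are in m, angles in rad, forces in N, time in s.
With the tool pointing down it reaches from about 0.4 to 0.85 m from the base axis. Payload 4.5 kg.
Tool frame: the origin (TCP) lies midway between the tips of the shut fingers; the grasp point (between the pads) lies 19 mm behind it (bot.grasp_offset is the distance from the TCP to the grasp point, in m); z points along the fingers, y is the line along which they close (so a half turn about z gives the same grasp; the last joint's range is limited). The gripper opens to 88 mm and grips with 3 to 60 N. Pads are 18 mm wide; open, the fingers measure 123 mm over their backs; the gripper's body (75 mm by 187 mm) begins 45 mm behind the grasp point.
Start: joints at [-1.158, 0.689, -0.195, 1.565, 0.157, 0.902, -0.215], TCP at [0.231, 0.581, 0.239] pointing down, gripper open.
Joint ranges: [-3.01, 3.01], [-0.46, 2.08], [-1.47, 1.51], [0.13, 2.56], [-1, 4.14], [0.04, 2.09], [-2.66, 2.66]. Speed limits (rad/s): [2.57, 2.57, 3.14, 3.14, 3.14, 3.14, 3.14].

### API

Orientations are given as a unit quaternion [w, x, y, z].
In Python, from plant import bot gives the robot as it stands. The module is installed in compiled form; this text tells all that it offers.
- The arm moves only by the tool arm_command, never from a script. Its argument "motion" is a list of rows, each a list of 6 numbers: the shift along the tool's x, y, z each as a share of 0.02 m, from -1 to 1, then the turn, a rotation vector about the tool's x, y, z each as a share of 8 degrees, from -1 to 1. In form: [[x, y, z, wx, wy, wz], ...]. A call has 1 to 8 rows; each row shifts and turns the commanded pose from where the row before left it, along the tool's axes as they then stand; what a row does not reach is not made up. A row lasts 1/8 s, in which the tool goes at most 62.5 mm and 10.7 degrees, less where a joint would pass 70% of its speed; a pose out of reach is approached as far as the arm can. A call with a number of a shift or a turn outside -1 to 1 is refused whole. A call with a gripper value outside its range is refused whole. "jaw" is the opening, from 0 (shut) to 1 (fully open), set as the call begins (left out, the last holds). The fingers move at their own pace and stop on an object; "squeeze" is the grip in N (left out, the last holds). Time passes only in rows, so rows that do not move let the fingers close. It gives the time, the measured TCP pose, the force, the opening and the grip force at its end, in the units of the state.
- bot.read_state(): the state, without advancing time (a new reading comes with each control period).
- bot.snapshot(name): name is "side" or "top" or "wrist"; returns a dict with "pixels" (384x512x3 uint8, red, green, blue), "K" (3x3 intrinsics, pixels), "position" and "attitude" of the camera in the world. Camera axes: x right, y down, z forward; pixel columns grow to the right and rows downward; lengths in m; the calibration is good to about 2 mm. The wrist camera is an equidistant fisheye: a pixel r from the principal point sees the ray r / f radians off the axis. A picture is of the moment at which its call begins. There is no depth.
- bot.finish_job(): hands the job in; it is judged then, once.
Trained networks look in the newest picture that a camera, given by its name, has taken for a name from the list of things; names that differ only in an ending like _2 or _b are one class to them, and where a whole thing is asked for, a point or a joint stands for the part that bears it (a point fixed in the world has none). Each returns a list of dicts, best first, with "score" (0 to 1); they miss things now and then, are a little off and sometimes report something else, mostly with a low value. They report only what shows in the picture. A call takes as long as a camera call.
- bot.recognise(camera, thing): "at" ([x, y, z] in m, in world coordinates, good to about 4 mm: the middle of the surface that is visible of it).
- bot.tip_of(camera, thing): "at" ([x, y, z] in m, in world coordinates, good to about 4 mm: a listed point, or the origin of a listed thing).
The state is a dict: "clock": time; "joint_positions": joint angles; "qd": joint speeds; "tau": joint torques, N m; "position": TCP position; "ee_rot": TCP orientation; "wrist_force": force on the tool from outside, world axes, zero at the start; "torque": the same for the moment, N m; "opening": opening from 0.0 (shut) to 1.0 (fully open); "finger_force": force on a finger pad.
Only numpy, scipy, OpenCV 4.12 (cv2) and the standard library are available. Lean on these libraries where they do the work, as an engineer would, in place of code of your own. Each camera call takes 0.05 s, during which the arm holds its last target. There are 200 camera calls.

## Working session

There is one attempt and no reset: what is moved stays moved. The work goes in short steps, Python scripts to look and compute and a tool call to move; the robot and the scene stay as the last step left them, time stands still between calls to the robot, and variables do not carry over. Pictures are saved under pics/ and viewed, at most 14 in all, crops included, and the job is handed in when it is done.

Besides the shell and the picture viewer there is one more tool, called after ">>>" as a command line: name --pt "numbers of a row" for each row, then --argument value for the rest. arm_command: Moves the arm, as the interface text tells. Its arguments: {"type":"object","properties":{"motion":{"type":"array","items":{"type":"array","items":{"type":"number","minimum":-1,"maximum":1}}},"jaw":{"type":"number"},"squeeze":{"type":"number"}},"required":["motion"]}

```bash
mkdir -p pics
cat > h.py <<'E'
from plant import bot
import numpy as np, cv2
from scipy.spatial.transform import Rotation as R
def rot(q): return R.from_quat([q[1],q[2],q[3],q[0]])
def pic(c,n):
    s=bot.snapshot(c); cv2.imwrite(f'pics/{n}.png',s['pixels'][:,:,::-1]); return s
E
python3 - <<'E'
from h import *
np.set_printoptions(precision=4,suppress=True)
s=bot.read_state(); print(s['clock'],s['position'],rot(s['ee_rot']).as_matrix(),s['opening'],bot.grasp_offset)
a=pic('side','s1');b=pic('top','t1')
for x in(a,b): print(x['K'],x['position'],x['attitude'])
for c in('side','top'):
  for t in('store','tambour_handle','drip_tray','oiler','nozzle_top','carton','tape','punch0'):
    print(c,t,[(np.round(d['at'],4),round(d['score'],2)) for d in bot.tip_of(c,t)[:5]])
cv2.imwrite('pics/c1.png',cv2.resize(np.hstack([a['pixels'],b['pixels']])[:,:,::-1],(800,300)))
E
```

```text
0.0 [0.2309 0.5801 0.2379] [[-0.9291  0.3698 -0.0006]
 [ 0.3698  0.9291 -0.0017]
 [-0.0001 -0.0017 -1.    ]] 0.9988478001315688 0.0187
[[447.4037   0.     248.0888]
 [  0.     447.4037 189.0319]
 [  0.       0.       1.    ]] [0.1747 0.7799 1.6606] [ 0.0406 -0.156   0.9572 -0.2405]
[[374.4737   0.     255.7467]
 [  0.     374.4737 190.6211]
 [  0.       0.       1.    ]] [0.3079 0.0155 1.7738] [-0.0309  0.7076 -0.7053  0.0306]
side store [(array([ 0.4881,  0.3241, -0.0017]), 0.63)]
side tambour_handle [(array([0.3169, 0.3291, 0.1143]), 0.77)]
side drip_tray [(array([ 0.4538, -0.3846,  0.001 ]), 0.88)]
side oiler [(array([ 0.4875,  0.3245, -0.0024]), 0.49)]
side nozzle_top [(array([ 0.5396, -0.24  ,  0.1943]), 0.5)]
side carton [(array([ 0.5211,  0.5672, -0.0001]), 0.59), (array([ 0.5101, -0.5945,  0.0024]), 0.46)]
side tape [(array([ 0.5118, -0.5954,  0.0039]), 0.95)]
side punch0 []
top store [(array([ 0.488 ,  0.3235, -0.0043]), 0.77), (array([0.3187, 0.326 , 0.1132]), 0.36)]
top tambour_handle []
top drip_tray [(array([ 0.4544, -0.3887, -0.0023]), 0.65)]
top oiler [(array([ 0.5456, -0.2362, -0.0021]), 0.82)]
top nozzle_top [(array([ 0.5406, -0.2344,  0.1945]), 0.54)]
top carton [(array([ 0.516 ,  0.5675, -0.003 ]), 0.54)]
top tape [(array([ 0.5128, -0.5978, -0.0005]), 0.8)]
top punch0 []
```

View pics/t1.png

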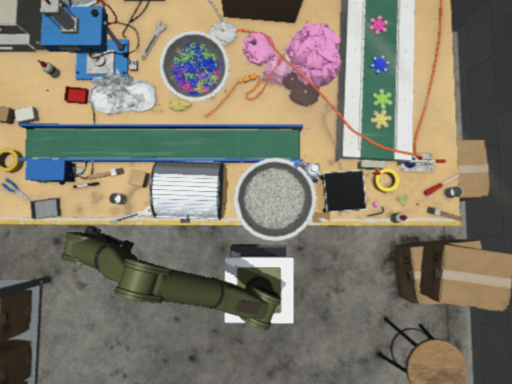

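View pics/s1.png

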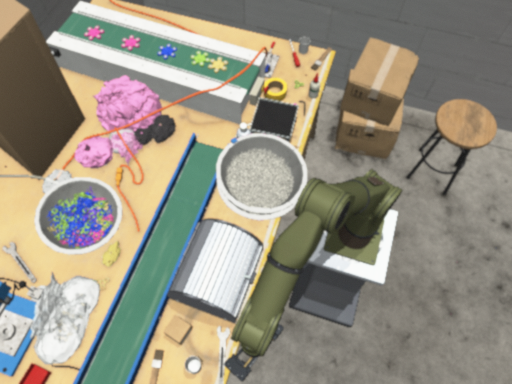

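The top picture shows the store at about (187,190), the bowl of granules at (276,198) and the tray at (345,192). The side picture shows the store at (217,267). I'll check the bowl's height while the hand goes above the handle.

>>> arm_command --pt "0 0 0 0 0 -0.9" --pt "0 0 0 0 0 -0.9" --pt "0 0 0 0 0 -0.9" --pt "-0.4 -1 0 0 0 0" --pt "-0.4 -1 0 0 0 0" --pt "-0.4 -1 0 0 0 0" --pt "-0.4 -1 0 0 0 0" --pt "-0.4 -1 0 0 0 0" --jaw 0.75 --squeeze 20

```text
clock: 1.9
position: [0.2713, 0.48, 0.2388]
ee_rot: [0.0, 0.001, 1.0, 0.0]
wrist_force: [-0.3, -0.4, -0.2]
opening: 0.747
finger_force: 0.0
```

>>> arm_command --pt "-0.3 -1 0 0 0 0" --pt "-0.3 -1 0 0 0 0" --pt "-0.3 -1 0 0 0 0" --pt "-0.3 -1 0 0 0 0" --pt "-0.3 -1 0 0 0 0" --pt "-0.3 -1 0 0 0 0" --pt "0 -1 0 0 0 0" --pt "0 -0.6 0 0 0 0"

```text
clock: 2.9
position: [0.3069, 0.3271, 0.2388]
ee_rot: [0.0, 0.001, 1.0, -0.0]
wrist_force: [0.8, 0.6, 0.4]
opening: 0.75
finger_force: 0.0
```

Run:
```python
from h import *
np.set_printoptions(precision=4,suppress=True)
s=bot.read_state(); print(s['clock'],s['position'],rot(s['ee_rot']).as_matrix())
a=pic('side','s2');b=pic('top','t2');w=pic('wrist','w2'); print(w['K'],w['position'],w['attitude'])
P=[]
for x,uv in((a,(262,176)),(b,(276,198))):
  d=rot(x['attitude']).apply(np.linalg.inv(x['K'])@[*uv,1]); P.append((np.array(x['position']),d/np.linalg.norm(d)))
A=sum(np.eye(3)-np.outer(d,d) for p,d in P); B=sum((np.eye(3)-np.outer(d,d))@p for p,d in P); print('bowl rim centre',np.linalg.solve(A,B))
for c in('side','top','wrist'):
  for t in('store','tambour_handle'):
    print(c,t,[(np.round(d['at'],4),round(d['score'],2)) for d in bot.tip_of(c,t)[:5]])
```

```text
2.9 [0.3069 0.3271 0.2388] [[-1.      0.0028  0.    ]
 [ 0.0028  1.     -0.0004]
 [-0.     -0.0004 -1.    ]]
[[297.3186   0.     253.9221]
 [  0.     297.3186 194.9103]
 [  0.       0.       1.    ]] [0.2414 0.329  0.3843] [0.0933 0.7024 0.6996 0.0923]
bowl rim centre [ 0.4136 -0.074   0.1224]
side store [(array([ 0.4859,  0.3242, -0.0029]), 0.88)]
side tambour_handle [(array([0.3194, 0.3278, 0.1149]), 0.48)]
top store [(array([0.4875, 0.3245, 0.0002]), 0.87)]
top tambour_handle [(array([0.321 , 0.3296, 0.1167]), 0.52)]
wrist store []
wrist tambour_handle [(array([0.3215, 0.3282, 0.1157]), 0.73)]
```

View pics/w2.png

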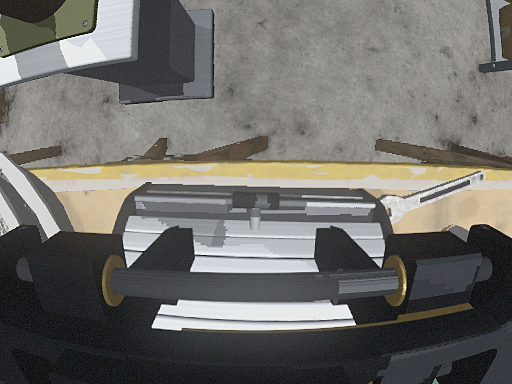

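The wrist picture shows the handle barrel at about (255,200), with the store's front edge nearly level (yaw about -1°). Next I descend and grip.

>>> arm_command --pt "-0.65 0.1 0.9 0 0 0.1" --pt "0 0 0.9 0 0 0.05" --pt "0 0 0.9 0 0 0" --pt "0 0 0.9 0 0 0" --pt "0 0 0.9 0 0 0" --pt "0 0 0.9 0 0 0" --pt "0 0 0.9 0 0 0" --pt "0 0 0.8 0 0 0"

```text
clock: 4.35
position: [0.3196, 0.3312, 0.096]
ee_rot: [0.0, 0.011, 1.0, 0.0]
wrist_force: [0.8, 0.7, 1.2]
opening: 0.752
finger_force: 0.0
```

>>> arm_command --pt "0 0 0 0 0 0" --pt "0 0 0 0 0 0" --pt "0 0 0 0 0 0" --pt "0 0 0 0 0 0" --pt "0 0 0 0 0 0" --jaw 0

```text
clock: 4.97
position: [0.3195, 0.3301, 0.0969]
ee_rot: [-0.0, 0.011, 1.0, -0.0]
wrist_force: [-1.6, -1.6, 0.5]
opening: 0.494
finger_force: 20.0
```

Run:
```python
from h import *
q0=.131
f=lambda q:((.190-.022*q)*np.array([-np.cos(.314+q),np.sin(.314+q)]))
qs=np.linspace(q0,1.42,17)
for q,a,b in zip(qs[1:],qs,qs[1:]):
  d=(f(b)-f(a))/.02; print(round(q,3),np.round([-d[0],-d[1]],2))
qs=np.linspace(1.4,-.01,19);print()
for q,a,b in zip(qs[1:],qs,qs[1:]):
  d=(f(b)-f(a))/.02; print(round(q,3),np.round([-d[0],-d[1]],2))
```

```text
0.212 [-0.43 -0.62]
0.292 [-0.47 -0.58]
0.373 [-0.51 -0.53]
0.453 [-0.55 -0.49]
0.534 [-0.58 -0.43]
0.614 [-0.61 -0.38]
0.695 [-0.63 -0.33]
0.776 [-0.65 -0.27]
0.856 [-0.66 -0.22]
0.937 [-0.67 -0.16]
1.017 [-0.68 -0.1 ]
1.098 [-0.68 -0.05]
1.178 [-0.67  0.01]
1.259 [-0.66  0.06]
1.339 [-0.65  0.12]
1.42 [-0.63  0.17]

1.322 [ 0.61 -0.15]
1.243 [ 0.63 -0.1 ]
1.165 [ 0.64 -0.05]
1.087 [ 0.65 -0.  ]
1.008 [0.66 0.05]
0.93 [0.66 0.1 ]
0.852 [0.65 0.16]
0.773 [0.65 0.21]
0.695 [0.63 0.27]
0.617 [0.62 0.32]
0.538 [0.59 0.37]
0.46 [0.57 0.42]
0.382 [0.54 0.47]
0.303 [0.5  0.51]
0.225 [0.47 0.56]
0.147 [0.42 0.6 ]
0.068 [0.38 0.64]
-0.01 [0.33 0.67]
```

>>> arm_command --pt "-0.43 0 -0.62 0 0 0" --pt "-0.47 0 -0.58 0 0 0" --pt "-0.51 0 -0.53 0 0 0" --pt "-0.55 0 -0.49 0 0 0" --pt "-0.58 0 -0.43 0 0 0" --pt "-0.61 0 -0.38 0 0 0" --pt "-0.63 0 -0.33 0 0 0" --pt "-0.65 0 -0.27 0 0 0"

```text
clock: 5.98
position: [0.4057, 0.3272, 0.1692]
ee_rot: [-0.002, 0.011, 1.0, -0.002]
wrist_force: [-5.5, -3.2, 0.6]
opening: 0.497
finger_force: 20.0
```

>>> arm_command --pt "-0.66 0 -0.22 0 0 0" --pt "-0.67 0 -0.16 0 0 0" --pt "-0.68 0 -0.1 0 0 0" --pt "-0.68 0 -0.05 0 0 0" --pt "-0.67 0 0.01 0 0 0" --pt "-0.66 0 0.06 0 0 0" --pt "-0.65 0 0.12 0 0 0" --pt "-0.6 0 0.17 0 0 0"

```text
clock: 6.98
position: [0.5134, 0.3242, 0.173]
ee_rot: [-0.001, 0.012, 1.0, -0.002]
wrist_force: [-3.4, -3.7, 5.7]
opening: 0.496
finger_force: 20.0
```

>>> arm_command --pt "0 0 0 0 0 0" --pt "0 0 0 0 0 0" --pt "0 0 0 0 0 0"

```text
clock: 7.35
position: [0.513, 0.3243, 0.173]
ee_rot: [-0.001, 0.012, 1.0, -0.002]
wrist_force: [-2.2, -5.1, 5.2]
opening: 0.492
finger_force: 20.0
```

>>> arm_command --pt "0 0 0 0 0 0" --pt "0 0 0 0 0 0" --pt "0 0 -0.4 0 0 0" --pt "0 0 -1 0 0 0" --pt "0 0 -1 0 0 0" --pt "0 0 -1 0 0 0" --pt "0.6 0 -1 0 0 0" --pt "1 0 -1 0 0 0" --jaw 0.8

```text
clock: 8.35
position: [0.481, 0.3271, 0.2819]
ee_rot: [0.0, 0.012, 1.0, 0.0]
wrist_force: [0.2, 1.0, 0.9]
opening: 0.801
finger_force: 0.0
```

>>> arm_command --pt "1 0 -0.6 0 0 0" --pt "1 0 0 0 0 0" --pt "1 0 0 0 0 0" --pt "0.4 0 0 0 0 0" --pt "0 0 0 0 0 0" --jaw 0.5

```text
clock: 8.98
position: [0.4132, 0.3286, 0.2929]
ee_rot: [0.0, 0.011, 1.0, 0.0]
wrist_force: [-0.0, 0.0, 0.5]
opening: 0.5
finger_force: 0.0
```

Run:
```python
from h import *
s=bot.read_state(); print(s['clock'],s['position'])
w=pic('wrist','w3'); pic('side','s3'); pic('top','t3')
for c in('side','top','wrist'):
  for t in('punch0','tambour_handle','store'):
    print(c,t,[(np.round(d['at'],4),round(d['score'],2)) for d in bot.tip_of(c,t)[:6]])
```

```text
8.975 [0.41318559 0.32856953 0.29291902]
side punch0 [(array([0.4356, 0.4207, 0.0693]), 0.67), (array([0.4357, 0.3536, 0.0684]), 0.62), (array([0.4324, 0.2894, 0.0659]), 0.59)]
side tambour_handle [(array([0.5068, 0.3191, 0.1949]), 0.91), (array([0.4331, 0.42  , 0.0684]), 0.63)]
side store [(array([ 0.4859,  0.3238, -0.0038]), 0.76)]
top punch0 [(array([0.4342, 0.2907, 0.0648]), 0.42)]
top tambour_handle [(array([0.5099, 0.3213, 0.1922]), 0.58)]
top store [(array([ 0.4862,  0.3259, -0.0024]), 0.7)]
wrist punch0 [(array([0.4347, 0.3555, 0.0665]), 0.89), (array([0.4328, 0.4192, 0.0662]), 0.88), (array([0.4325, 0.2944, 0.0676]), 0.85)]
wrist tambour_handle []
wrist store [(array([0.4895, 0.3217, 0.0023]), 0.72)]
```

View pics/w3.png

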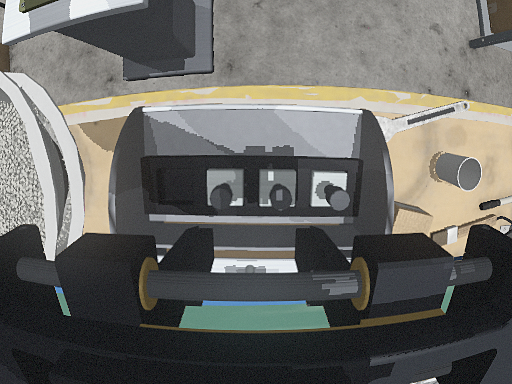

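The wrist picture shows three punches, with knobs at about (220,198), (280,197) and (338,200). The fourth pocket at (178,185) is empty. I'll take the y=+96 punch first.

>>> arm_command --pt "-0.35 0.95 0 0 0 0" --pt "-0.3 0.95 0 0 0 0" --pt "-0.3 0.9 0 0 0 0" --pt "0 0.9 0.4 0 0 0" --pt "0 0.9 0.9 0 0 0" --pt "0 0 1 0 0 0" --pt "0 0 1 0 0 0" --pt "0 0 1 0 0 0"

```text
clock: 10.58
position: [0.4338, 0.4201, 0.2046]
ee_rot: [-0.001, 0.011, 1.0, -0.001]
wrist_force: [-0.3, 0.6, 1.0]
opening: 0.503
finger_force: 0.0
```

>>> arm_command --pt "0 0 1 0 0 0" --pt "0 0 1 0 0 0" --pt "0 0 1 0 0 0" --pt "0 0 1 0 0 0" --pt "0 0 0.7 0 0 0" --pt "0 0 0 0 0 0"

```text
clock: 11.32
position: [0.4338, 0.4195, 0.1112]
ee_rot: [-0.001, 0.011, 1.0, -0.001]
wrist_force: [0.7, -0.1, 0.1]
opening: 0.499
finger_force: 0.0
```

>>> arm_command --pt "0 0 0 0 0 0" --pt "0 0 0 0 0 0" --pt "0 0 0 0 0 0" --pt "0 0 0 0 0 0" --jaw 0 --squeeze 40

```text
clock: 11.82
position: [0.4351, 0.4205, 0.1135]
ee_rot: [0.0, 0.011, 1.0, 0.001]
wrist_force: [0.1, 0.1, 3.6]
opening: 0.261
finger_force: 40.0
```

>>> arm_command --pt "0 0 -0.5 0 0 0" --pt "0 0 -1 0 0 0" --pt "0 0 -1 0 0 0" --pt "0 0 -1 0 0 0" --pt "0 0 -1 0 0 0" --pt "0 0 -1 0 0 0" --pt "0 0 -1 0 0 0" --pt "0 -0.4 -1 0 0 0"

```text
clock: 12.82
position: [0.434, 0.4118, 0.2636]
ee_rot: [-0.0, 0.011, 1.0, -0.0]
wrist_force: [0.2, -0.2, -2.2]
opening: 0.26
finger_force: 40.0
```

>>> arm_command --pt "0 -1 -0.5 0 0 0" --pt "0 -1 0 0 0 0" --pt "0 -1 0 0 0 0" --pt "0 -1 0 0 0 0" --pt "0 -1 0 0 0 0" --pt "0 -1 0 0 0 0" --pt "0 -1 0 0 0 0" --pt "0 -1 0 0 0 0"

```text
clock: 13.82
position: [0.4309, 0.2507, 0.2727]
ee_rot: [0.0, 0.011, 1.0, 0.0]
wrist_force: [0.1, 0.1, -2.3]
opening: 0.257
finger_force: 40.0
```

>>> arm_command --pt "0 -1 0 0 0 0" --pt "0 -1 0 0 0 0" --pt "0 -1 0 0 0 0" --pt "0 -1 0 0 0 0" --pt "0 -1 0 0 0 0" --pt "0 -1 0 0 0 0" --pt "0 -1 0 0 0 0" --pt "0 -1 0 0 0 0"

```text
clock: 14.82
position: [0.4271, 0.0909, 0.2728]
ee_rot: [0.0, 0.011, 1.0, 0.0]
wrist_force: [0.2, -0.3, -1.4]
opening: 0.256
finger_force: 40.0
```

>>> arm_command --pt "0 -1 0 0 0 0" --pt "0 -1 0 0 0 0" --pt "0 -1 0 0 0 0" --pt "0 -1 0 0 0 0" --pt "0 -1 0 0 0 0" --pt "0 -1 0 0 0 0" --pt "0 -1 0 0 0 0" --pt "0 -1 0 0 0 0"

```text
clock: 15.82
position: [0.4233, -0.069, 0.2728]
ee_rot: [0.0, 0.011, 1.0, 0.0]
wrist_force: [0.7, -1.4, -1.7]
opening: 0.258
finger_force: 40.0
```

>>> arm_command --pt "0 -1 0 0 0 0" --pt "0 -1 0 0 0 0" --pt "0 -1 0 0 0 0" --pt "0 -1 0 0 0 0" --pt "0 -1 0 0 0 0" --pt "0 -1 0 0 0 0" --pt "0 0 0 0 0 0"

```text
clock: 16.7
position: [0.4203, -0.1895, 0.2726]
ee_rot: [-0.0, 0.013, 1.0, -0.0]
wrist_force: [0.2, 0.3, -2.1]
opening: 0.258
finger_force: 40.0
```

Run:
```python
from h import *
s=bot.read_state(); print(s['clock'],s['position'],s['opening'])
w=pic('wrist','w4'); pic('side','s4'); pic('top','t4')
for c in('side','top','wrist'):
  for t in('punch0','drip_tray','nozzle_top'):
    print(c,t,[(np.round(d['at'],4),round(d['score'],2)) for d in bot.tip_of(c,t)[:6]])
```

```text
16.7 [ 0.42025037 -0.18947348  0.27257998] 0.2575550031916153
side punch0 [(array([0.4349, 0.2898, 0.0675]), 0.54), (array([ 0.4181, -0.1861,  0.2311]), 0.54), (array([0.4362, 0.3539, 0.0646]), 0.43)]
side drip_tray [(array([ 0.4517, -0.3818,  0.0009]), 0.75), (array([ 0.4861,  0.3237, -0.0029]), 0.72)]
side nozzle_top [(array([ 0.5383, -0.2374,  0.1961]), 0.61)]
top punch0 [(array([0.4317, 0.2909, 0.0672]), 0.59)]
top drip_tray [(array([ 0.4551, -0.3851,  0.0021]), 0.73)]
top nozzle_top [(array([ 0.5408, -0.2336,  0.1964]), 0.61)]
wrist punch0 [(array([ 0.4186, -0.191 ,  0.2266]), 0.96)]
wrist drip_tray [(array([ 0.4583, -0.385 , -0.0018]), 0.89)]
wrist nozzle_top [(array([ 0.5433, -0.2371,  0.1982]), 0.6)]
```

View pics/w4.png

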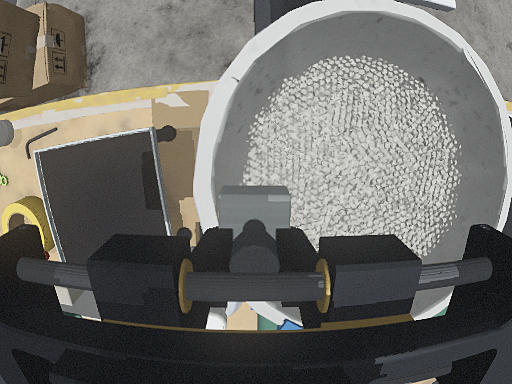

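The wrist picture shows the punch held at (255,210), the tray's near edge from (37,153) to (155,128), and the bowl passing underneath. I'll place this punch at slot A.

>>> arm_command --pt "0 -1 0 0 0 0" --pt "0 -1 0 0 0 0" --pt "0 -1 0 0 0 0" --pt "0 -1 0 0 0 0" --pt "0 -1 0 0 0 0" --pt "0 -1 0 0 0 0" --pt "0 -1 0 0 0 0" --pt "0 -1 0 0 0 0"

```text
clock: 18.3
position: [0.4172, -0.3491, 0.2726]
ee_rot: [0.0, 0.011, 1.0, 0.0]
wrist_force: [1.1, -0.5, -1.7]
opening: 0.255
finger_force: 40.0
```

>>> arm_command --pt "0 -1 0 0 0 0" --pt "0 -1 0 0 0 0" --pt "0 -1 0 0 0 0" --pt "0 -0.8 0.5 0 0 0" --pt "0 0 1 0 0 0" --pt "0 0 1 0 0 0" --pt "0 0 1 0 0 0" --pt "0 0 1 0 0 0"

```text
clock: 19.3
position: [0.4153, -0.4239, 0.1812]
ee_rot: [-0.0, 0.011, 1.0, 0.0]
wrist_force: [0.1, 0.4, -1.4]
opening: 0.258
finger_force: 40.0
```

>>> arm_command --pt "0 0 1 0 0 0" --pt "0 0 0.5 0 0 0" --pt "0 0 0.4 0 0 0" --pt "0 0 0 0 0 0" --pt "0 0 0 0 0 0"

```text
clock: 19.92
position: [0.4159, -0.4241, 0.1452]
ee_rot: [0.0, 0.011, 1.0, -0.0]
wrist_force: [-0.0, 0.6, -0.9]
opening: 0.256
finger_force: 40.0
```

>>> arm_command --pt "0 0 0.15 0 0 0" --pt "0 0 0 0 0 0"

```text
clock: 20.18
position: [0.4155, -0.4238, 0.1417]
ee_rot: [0.0, 0.011, 1.0, -0.0]
wrist_force: [0.4, 0.2, -2.5]
opening: 0.262
finger_force: 40.0
```

>>> arm_command --pt "0 0 0 0 0 0" --pt "0 0 0 0 0 0" --pt "0 0 0 0 0 0" --pt "0 0 -0.5 0 0 0" --pt "0 0 -1 0 0 0" --pt "0 0 -1 0 0 0" --pt "0 0 -1 0 0 0" --pt "0 0 -1 0 0 0" --jaw 0.5

```text
clock: 21.18
position: [0.4156, -0.4238, 0.2331]
ee_rot: [0.0, 0.011, 1.0, -0.0]
wrist_force: [-0.2, 0.5, 0.1]
opening: 0.501
finger_force: 0.0
```

Run:
```python
from h import *
s=bot.read_state(); print(s['clock'],s['position'],s['opening'])
w=pic('wrist','w5'); pic('side','s5')
for c in('side','wrist'):
  for t in('punch0','drip_tray'):
    print(c,t,[(np.round(d['at'],4),round(d['score'],2)) for d in bot.tip_of(c,t)[:6]])
```

```text
21.175 [ 0.41564787 -0.4238333   0.23312166] 0.5010264748949262
side punch0 [(array([ 0.4158, -0.4207,  0.0968]), 0.69), (array([0.4374, 0.3566, 0.0664]), 0.62), (array([0.4321, 0.2947, 0.0682]), 0.51)]
side drip_tray [(array([ 0.4544, -0.3831, -0.0018]), 0.9)]
wrist punch0 [(array([ 0.4202, -0.4235,  0.0932]), 0.98)]
wrist drip_tray [(array([ 0.4543, -0.3832, -0.0024]), 0.67), (array([ 0.509 , -0.591 , -0.0014]), 0.58)]
```

View pics/w5.png

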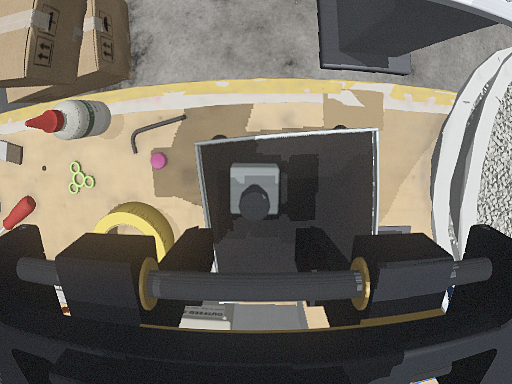

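The wrist picture shows the first punch upright in the tray at (255,190). Next is the y=+32 punch.

>>> arm_command --pt "0 1 0 0 0 0" --pt "0 1 0 0 0 0" --pt "0 1 0 0 0 0" --pt "0 1 0 0 0 0" --pt "0 1 0 0 0 0" --pt "0 1 0 0 0 0" --pt "0 1 0 0 0 0" --pt "0 1 0 0 0 0"

```text
clock: 22.48
position: [0.4192, -0.2625, 0.2317]
ee_rot: [0.0, 0.011, 1.0, 0.0]
wrist_force: [-0.0, -0.2, -0.3]
opening: 0.499
finger_force: 0.0
```

>>> arm_command --pt "0 1 0 0 0 0" --pt "0 1 0 0 0 0" --pt "0 1 0 0 0 0" --pt "0 1 0 0 0 0" --pt "0 1 0 0 0 0" --pt "0 1 0 0 0 0" --pt "0 1 0 0 0 0" --pt "0 1 0 0 0 0"

```text
clock: 23.48
position: [0.4227, -0.1026, 0.2318]
ee_rot: [0.0, 0.011, 1.0, 0.0]
wrist_force: [-0.4, 0.8, -0.0]
opening: 0.498
finger_force: 0.0
```

>>> arm_command --pt "0 1 0 0 0 0" --pt "0 1 0 0 0 0" --pt "0 1 0 0 0 0" --pt "0 1 0 0 0 0" --pt "0 1 0 0 0 0" --pt "0 1 0 0 0 0" --pt "0 1 0 0 0 0" --pt "0 1 0 0 0 0"

```text
clock: 24.48
position: [0.4261, 0.0573, 0.2318]
ee_rot: [0.0, 0.011, 1.0, 0.0]
wrist_force: [-0.6, 0.7, -0.4]
opening: 0.499
finger_force: 0.0
```

>>> arm_command --pt "0 1 0 0 0 0" --pt "0 1 0 0 0 0" --pt "0 1 0 0 0 0" --pt "0 1 0 0 0 0" --pt "0 1 0 0 0 0" --pt "0 1 0 0 0 0" --pt "0 1 0 0 0 0" --pt "0 1 0 0 0 0"

```text
clock: 25.48
position: [0.4295, 0.2171, 0.2318]
ee_rot: [0.0, 0.011, 1.0, 0.0]
wrist_force: [-0.3, 0.3, -1.1]
opening: 0.502
finger_force: 0.0
```

>>> arm_command --pt "-0.1 1 0 0 0 0" --pt "0 1 0 0 0 0" --pt "0 1 0 0 0 0" --pt "0 1 0 0 0 0" --pt "0 1 0 0 0 0" --pt "0 1 0 0 0 0" --pt "0 1 0 0 0 0" --pt "0 0 0 0 0 0"

```text
clock: 26.48
position: [0.4348, 0.3581, 0.2317]
ee_rot: [-0.0, 0.01, 1.0, 0.001]
wrist_force: [-0.2, -0.4, -0.1]
opening: 0.5
finger_force: 0.0
```

Run:
```python
from h import *
s=bot.read_state(); print(s['clock'],s['position'],s['opening'])
w=pic('wrist','w6'); pic('side','s6')
for c in('side','wrist'):
  for t in('punch0',):
    print(c,t,[(np.round(d['at'],4),round(d['score'],2)) for d in bot.tip_of(c,t)[:6]])
```

```text
26.475 [0.43482946 0.35811932 0.23167429] 0.4998628302591304
side punch0 [(array([0.4304, 0.2907, 0.0658]), 0.47)]
wrist punch0 [(array([0.4336, 0.3558, 0.0681]), 0.64), (array([0.4295, 0.2947, 0.067 ]), 0.58)]
```

>>> arm_command --pt "0 -0.05 1 0 0 0" --pt "0 0 1 0 0 0" --pt "0 0 1 0 0 0" --pt "0 0 1 0 0 0" --pt "0 0 1 0 0 0" --pt "0 0 0.95 0 0 0" --pt "0 0 0 0 0 0"

```text
clock: 27.55
position: [0.4348, 0.3534, 0.1118]
ee_rot: [-0.001, 0.012, 1.0, -0.001]
wrist_force: [0.4, -0.9, -0.9]
opening: 0.5
finger_force: 0.0
```

>>> arm_command --pt "0 0 0 0 0 0" --pt "0 0 0 0 0 0" --pt "0 0 0 0 0 0" --pt "0 0 0 0 0 0" --jaw 0

```text
clock: 28.05
position: [0.4358, 0.3558, 0.1136]
ee_rot: [0.001, 0.011, 1.0, 0.001]
wrist_force: [0.6, 0.8, 4.7]
opening: 0.257
finger_force: 40.0
```

>>> arm_command --pt "0 0 -0.5 0 0 0" --pt "0 0 -1 0 0 0" --pt "0 0 -1 0 0 0" --pt "0 0 -1 0 0 0" --pt "0 0 -1 0 0 0" --pt "0 0 -1 0 0 0" --pt "0 0 -1 0 0 0" --pt "0 -0.4 -1 0 0 0"

```text
clock: 29.05
position: [0.4342, 0.3465, 0.2632]
ee_rot: [-0.001, 0.011, 1.0, -0.001]
wrist_force: [-0.6, -0.9, -2.3]
opening: 0.256
finger_force: 40.0
```

>>> arm_command --pt "0 -1 -0.5 0 0 0" --pt "0 -1 0 0 0 0" --pt "0 -1 0 0 0 0" --pt "0 -1 0 0 0 0" --pt "0 -1 0 0 0 0" --pt "0 -1 0 0 0 0" --pt "0 -1 0 0 0 0" --pt "0 -1 0 0 0 0"

```text
clock: 30.05
position: [0.4314, 0.1857, 0.2727]
ee_rot: [0.0, 0.011, 1.0, 0.0]
wrist_force: [-0.1, 0.1, -3.2]
opening: 0.26
finger_force: 40.0
```

>>> arm_command --pt "0 -1 0 0 0 0" --pt "0 -1 0 0 0 0" --pt "0 -1 0 0 0 0" --pt "0 -1 0 0 0 0" --pt "0 -1 0 0 0 0" --pt "0 -1 0 0 0 0" --pt "0 -1 0 0 0 0" --pt "0 -1 0 0 0 0"

```text
clock: 31.05
position: [0.4276, 0.0258, 0.2728]
ee_rot: [0.0, 0.011, 1.0, 0.0]
wrist_force: [0.3, -0.5, -3.4]
opening: 0.256
finger_force: 40.0
```

>>> arm_command --pt "0 -1 0 0 0 0" --pt "0 -1 0 0 0 0" --pt "0 -1 0 0 0 0" --pt "0 -1 0 0 0 0" --pt "0 -1 0 0 0 0" --pt "0 -1 0 0 0 0" --pt "0 -1 0 0 0 0" --pt "0 -1 0 0 0 0"

```text
clock: 32.05
position: [0.4237, -0.134, 0.2727]
ee_rot: [0.0, 0.011, 1.0, 0.0]
wrist_force: [0.7, -0.3, -2.6]
opening: 0.255
finger_force: 40.0
```

>>> arm_command --pt "0 -1 0 0 0 0" --pt "0 -1 0 0 0 0" --pt "0 -1 0 0 0 0" --pt "0 -1 0 0 0 0" --pt "0 -1 0 0 0 0" --pt "0 -1 0 0 0 0" --pt "0 0 0 0 0 0"

```text
clock: 32.92
position: [0.4206, -0.2547, 0.2725]
ee_rot: [-0.0, 0.013, 1.0, -0.0]
wrist_force: [-0.0, 0.8, -3.2]
opening: 0.259
finger_force: 40.0
```

Run:
```python
from h import *
s=bot.read_state(); print(s['clock'],s['position'],s['opening'])
w=pic('wrist','w7'); pic('side','s7'); pic('top','t7')
for c in('side','top','wrist'):
  for t in('punch0',):
    print(c,t,[(np.round(d['at'],4),round(d['score'],2)) for d in bot.tip_of(c,t)[:6]])
```

```text
32.925 [ 0.42061659 -0.25465597  0.27252204] 0.2593093349003215
side punch0 [(array([0.4307, 0.2922, 0.0664]), 0.66), (array([ 0.4214, -0.2554,  0.2236]), 0.51), (array([ 0.4133, -0.4209,  0.0971]), 0.44)]
top punch0 [(array([0.434 , 0.2901, 0.0657]), 0.53), (array([ 0.4176, -0.4262,  0.0885]), 0.46)]
wrist punch0 [(array([ 0.4193, -0.2515,  0.223 ]), 0.67), (array([ 0.4136, -0.4247,  0.0938]), 0.6)]
```

>>> arm_command --pt "0.1 -1 0 0 0 0" --pt "0.1 -1 0 0 0 0" --pt "0 -1 0 0 0 0" --pt "0 -1 0 0 0 0" --pt "0 -0.5 0.5 0 0 0" --pt "0 0 1 0 0 0" --pt "0 0 1 0 0 0" --pt "0 0 1 0 0 0"

```text
clock: 34.22
position: [0.4154, -0.3424, 0.2014]
ee_rot: [-0.0, 0.011, 1.0, 0.001]
wrist_force: [-0.9, 0.6, -2.1]
opening: 0.26
finger_force: 40.0
```

>>> arm_command --pt "0 0 1 0 0 0" --pt "0 0 1 0 0 0" --pt "0 0 0.5 0 0 0" --pt "0 0 0.4 0 0 0" --pt "0 0 0.15 0 0 0" --pt "0 0 0 0 0 0"

```text
clock: 34.98
position: [0.4156, -0.3429, 0.1419]
ee_rot: [0.0, 0.011, 1.0, -0.0]
wrist_force: [1.5, 0.3, -2.5]
opening: 0.258
finger_force: 40.0
```

>>> arm_command --pt "0 0 0 0 0 0" --pt "0 0 0 0 0 0" --pt "0 0 0 0 0 0" --pt "0 0 -0.5 0 0 0" --pt "0 0 -1 0 0 0" --pt "0 0 -1 0 0 0" --pt "0 0 -1 0 0 0" --pt "0 0 -1 0 0 0" --jaw 0.5

```text
clock: 35.98
position: [0.4154, -0.3428, 0.2331]
ee_rot: [0.0, 0.011, 1.0, -0.0]
wrist_force: [-0.2, 0.3, -0.4]
opening: 0.503
finger_force: 0.0
```

>>> arm_command --pt "0 1 0 0 0 0" --pt "0 1 0 0 0 0" --pt "0 1 0 0 0 0" --pt "0 1 0 0 0 0" --pt "0 1 0 0 0 0" --pt "0 1 0 0 0 0" --pt "0 1 0 0 0 0" --pt "0 1 0 0 0 0"

```text
clock: 36.98
position: [0.4188, -0.1811, 0.2315]
ee_rot: [-0.0, 0.011, 1.0, 0.0]
wrist_force: [1.2, 0.7, 0.3]
opening: 0.499
finger_force: 0.0
```

>>> arm_command --pt "0 1 0 0 0 0" --pt "0 1 0 0 0 0" --pt "0 1 0 0 0 0" --pt "0 1 0 0 0 0" --pt "0 1 0 0 0 0" --pt "0 1 0 0 0 0" --pt "0 1 0 0 0 0" --pt "0 1 0 0 0 0"

```text
clock: 37.98
position: [0.4221, -0.0214, 0.2315]
ee_rot: [-0.0, 0.011, 1.0, 0.0]
wrist_force: [0.1, -0.3, 0.1]
opening: 0.5
finger_force: 0.0
```

>>> arm_command --pt "0 1 0 0 0 0" --pt "0 1 0 0 0 0" --pt "0 1 0 0 0 0" --pt "0 1 0 0 0 0" --pt "0 1 0 0 0 0" --pt "0 1 0 0 0 0" --pt "0 1 0 0 0 0" --pt "0 1 0 0 0 0"

```text
clock: 38.98
position: [0.4254, 0.1384, 0.2315]
ee_rot: [-0.0, 0.011, 1.0, -0.0]
wrist_force: [-0.0, 0.2, 0.1]
opening: 0.5
finger_force: 0.0
```

>>> arm_command --pt "-0.1 1 0 0 0 0" --pt "0 1 0 0 0 0" --pt "0 1 0 0 0 0" --pt "0 1 0 0 0 0" --pt "0 1 0 0 0 0" --pt "0 1 0 0 0 0" --pt "0 0.9 0 0 0 0" --pt "0 0.9 0 0 0 0"

```text
clock: 39.98
position: [0.4318, 0.2941, 0.2317]
ee_rot: [-0.0, 0.011, 1.0, -0.0]
wrist_force: [-0.5, -0.3, 0.7]
opening: 0.499
finger_force: 0.0
```

Run:
```python
from h import *
s=bot.read_state(); print(s['clock'],s['position'],s['opening'])
w=pic('wrist','w8'); pic('side','s8'); pic('top','t8')
for c in('side','top','wrist'):
  for t in('punch0',):
    print(c,t,[(np.round(d['at'],4),round(d['score'],2)) for d in bot.tip_of(c,t)[:6]])
```

```text
39.975 [0.43182219 0.29409754 0.23166636] 0.49893307003526094
side punch0 [(array([0.4349, 0.2919, 0.0667]), 0.43)]
top punch0 [(array([ 0.4085, -0.3446,  0.0959]), 0.59), (array([ 0.4197, -0.4224,  0.0897]), 0.47), (array([0.5085, 0.3218, 0.1902]), 0.3)]
wrist punch0 [(array([0.4349, 0.298 , 0.0671]), 0.9)]
```

>>> arm_command --pt "-0.05 0 1 0 0 0" --pt "0 0 1 0 0 0" --pt "0 0 1 0 0 0" --pt "0 0 1 0 0 0" --pt "0 0 1 0 0 0" --pt "0 0 0.95 0 0 0" --pt "0 0 0 0 0 0"

```text
clock: 41.15
position: [0.4324, 0.2916, 0.1118]
ee_rot: [-0.001, 0.012, 1.0, -0.001]
wrist_force: [0.0, -0.4, 0.8]
opening: 0.504
finger_force: 0.0
```

>>> arm_command --pt "0 0 0 0 0 0" --pt "0 0 0 0 0 0" --pt "0 0 0 0 0 0" --pt "0 0 0 0 0 0" --jaw 0

```text
clock: 41.65
position: [0.4333, 0.2928, 0.1134]
ee_rot: [0.001, 0.012, 1.0, 0.0]
wrist_force: [-0.6, -2.0, 6.3]
opening: 0.255
finger_force: 40.0
```

>>> arm_command --pt "0 0 -0.5 0 0 0" --pt "0 0 -1 0 0 0" --pt "0 0 -1 0 0 0" --pt "0 0 -1 0 0 0" --pt "0 0 -1 0 0 0" --pt "0 0 -1 0 0 0" --pt "0 0 -1 0 0 0" --pt "0 -0.4 -1 0 0 0"

```text
clock: 42.65
position: [0.4319, 0.2854, 0.2634]
ee_rot: [-0.0, 0.011, 1.0, 0.0]
wrist_force: [0.4, -0.7, -3.0]
opening: 0.261
finger_force: 40.0
```

>>> arm_command --pt "0 -1 -0.5 0 0 0" --pt "0 -1 0 0 0 0" --pt "0 -1 0 0 0 0" --pt "0 -1 0 0 0 0" --pt "0 -1 0 0 0 0" --pt "0 -1 0 0 0 0" --pt "0 -1 0 0 0 0" --pt "0 -1 0 0 0 0"

```text
clock: 43.65
position: [0.4282, 0.123, 0.272]
ee_rot: [-0.001, 0.012, 1.0, -0.0]
wrist_force: [-0.9, -0.2, -3.2]
opening: 0.255
finger_force: 40.0
```

>>> arm_command --pt "0 -1 0 0 0 0" --pt "0 -1 0 0 0 0" --pt "0 -1 0 0 0 0" --pt "0 -1 0 0 0 0" --pt "0 -1 0 0 0 0" --pt "0 -1 0 0 0 0" --pt "0 -1 0 0 0 0" --pt "0 -1 0 0 0 0"

```text
clock: 44.65
position: [0.4242, -0.0366, 0.2721]
ee_rot: [-0.001, 0.012, 1.0, -0.0]
wrist_force: [0.2, 0.1, -3.0]
opening: 0.259
finger_force: 40.0
```

>>> arm_command --pt "0 -1 0 0 0 0" --pt "0 -1 0 0 0 0" --pt "0 -1 0 0 0 0" --pt "0 -1 0 0 0 0" --pt "0 -1 0 0 0 0" --pt "0 -1 0 0 0 0" --pt "0 -1 0 0 0 0" --pt "0 -1 0 0 0 0"

```text
clock: 45.65
position: [0.4202, -0.1961, 0.2719]
ee_rot: [-0.001, 0.012, 1.0, 0.0]
wrist_force: [0.7, 0.2, -2.7]
opening: 0.259
finger_force: 40.0
```

>>> arm_command --pt "0 -1 0 0 0 0" --pt "0 -1 0 0 0 0" --pt "0 -1 0 0 0 0" --pt "0 -1 0 0 0 0" --pt "-0.5 -1 0 0 0 0" --pt "-0.8 -1 0 0 0 0" --pt "-0.8 -1 0 0 0 0" --pt "0 -1 0 0 0 0"

```text
clock: 46.65
position: [0.4604, -0.3566, 0.2721]
ee_rot: [0.0, 0.011, 1.0, 0.0]
wrist_force: [-0.1, -0.8, -3.2]
opening: 0.257
finger_force: 40.0
```

Run:
```python
from h import *
s=bot.read_state(); print(s['clock'],s['position'],s['opening'])
w=pic('wrist','w9'); pic('top','t9')
for c in('top','wrist'):
  for t in('punch0',):
    print(c,t,[(np.round(d['at'],4),round(d['score'],2)) for d in bot.tip_of(c,t)[:6]])
```

```text
46.65 [ 0.46040541 -0.35657919  0.27206759] 0.25695873285320464
top punch0 [(array([ 0.4174, -0.4234,  0.0893]), 0.59), (array([ 0.4096, -0.3443,  0.0934]), 0.58)]
wrist punch0 [(array([ 0.4162, -0.3403,  0.0958]), 0.78), (array([ 0.4147, -0.4269,  0.0941]), 0.76), (array([ 0.4607, -0.3556,  0.2285]), 0.67)]
```

>>> arm_command --pt "-0.6 -1 0 0 0 0" --pt "-0.6 -1 0 0 0 0" --pt "-0.5 -1 0 0 0 0" --pt "0 -0.2 0.5 0 0 0" --pt "0 0 1 0 0 0" --pt "0 0 1 0 0 0" --pt "0 0 1 0 0 0" --pt "0 0 1 0 0 0"

```text
clock: 47.85
position: [0.4917, -0.4185, 0.1815]
ee_rot: [-0.001, 0.011, 1.0, 0.001]
wrist_force: [-0.8, -0.3, -2.9]
opening: 0.259
finger_force: 40.0
```

>>> arm_command --pt "0 0 1 0 0 0" --pt "0 0 0.5 0 0 0" --pt "0 0 0.4 0 0 0" --pt "0 0 0.13 0 0 0" --pt "0 0 0 0 0 0"

```text
clock: 48.48
position: [0.4928, -0.4206, 0.1424]
ee_rot: [0.0, 0.011, 1.0, -0.0]
wrist_force: [0.3, -0.3, -2.4]
opening: 0.257
finger_force: 40.0
```

>>> arm_command --pt "0 0 0.05 0 0 0" --pt "0 0 0 0 0 0"

```text
clock: 48.72
position: [0.4928, -0.4207, 0.1414]
ee_rot: [0.0, 0.011, 1.0, -0.0]
wrist_force: [-0.4, -0.6, -3.7]
opening: 0.256
finger_force: 40.0
```

>>> arm_command --pt "0 0 0 0 0 0" --pt "0 0 0 0 0 0" --pt "0 0 0 0 0 0" --pt "0 0 -0.5 0 0 0" --pt "0 0 -1 0 0 0" --pt "0 0 -1 0 0 0" --pt "0 0 -1 0 0 0" --pt "0 0 -1 0 0 0" --jaw 0.5

```text
clock: 49.72
position: [0.4928, -0.4206, 0.2326]
ee_rot: [0.0, 0.011, 1.0, -0.0]
wrist_force: [0.8, -0.3, -0.9]
opening: 0.496
finger_force: 0.0
```

>>> arm_command --pt "0 0.3 -1 0 0 0" --pt "0 1 -1 0 0 0" --pt "0 1 0 0 0 0" --pt "0 0 0 0 0 0" --pt "0 0 0 0 0 0"

```text
clock: 50.35
position: [0.4934, -0.3754, 0.2712]
ee_rot: [-0.0, 0.012, 1.0, -0.0]
wrist_force: [-0.4, 0.2, -0.8]
opening: 0.499
finger_force: 0.0
```

Run:
```python
from h import *
s=bot.read_state(); print(s['clock'],s['position'],s['opening'])
w=pic('wrist','w10'); pic('top','t10'); pic('side','s10')
for c in('side','top','wrist'):
  for t in('punch0','drip_tray','nozzle_top'):
    print(c,t,[(np.round(d['at'],4),round(d['score'],2)) for d in bot.tip_of(c,t)[:6]])
```

```text
50.35 [ 0.49339474 -0.37538138  0.27119203] 0.4991925100637829
side punch0 [(array([ 0.4143, -0.3444,  0.0918]), 0.55), (array([ 0.4135, -0.4201,  0.0988]), 0.54), (array([ 0.4912, -0.4254,  0.0939]), 0.43)]
side drip_tray [(array([ 0.4549, -0.3836, -0.0005]), 0.73)]
side nozzle_top [(array([ 0.5398, -0.2352,  0.1997]), 0.42)]
top punch0 [(array([ 0.4162, -0.4243,  0.0892]), 0.63), (array([ 0.4897, -0.4219,  0.0936]), 0.6), (array([ 0.4112, -0.3417,  0.0934]), 0.59)]
top drip_tray [(array([ 4.56e-01, -3.85e-01, -4.00e-04]), 0.8)]
top nozzle_top [(array([ 0.5418, -0.2327,  0.1957]), 0.54), (array([ 0.543 , -0.2342, -0.0018]), 0.36)]
wrist punch0 [(array([ 0.492 , -0.4205,  0.0944]), 0.79), (array([ 0.414 , -0.3426,  0.0969]), 0.72)]
wrist drip_tray [(array([ 0.4553, -0.3874, -0.0024]), 0.93)]
wrist nozzle_top []
```

View pics/w10.png

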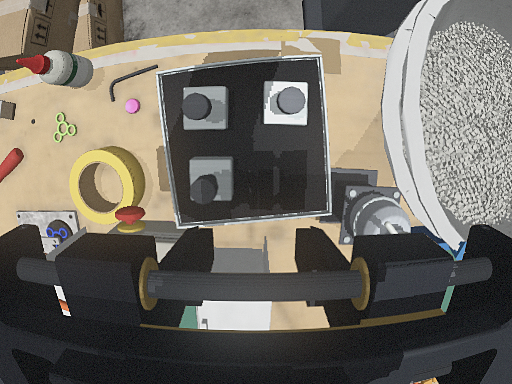

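The wrist picture shows all three punches standing in the tray, at (205,108), (287,102) and (210,178). Now back to the handle.

>>> arm_command --pt "0 1 0 0 0 0" --pt "0 1 0 0 0 0" --pt "0 1 0 0 0 0" --pt "0 1 0 0 0 0" --pt "0 1 0 0 0 0" --pt "0 1 0 0 0 0" --pt "0 1 0 0 0 0" --pt "0 1 0 0 0 0" --jaw 0.8

```text
clock: 51.95
position: [0.4974, -0.2133, 0.2711]
ee_rot: [0.0, 0.011, 1.0, 0.0]
wrist_force: [-0.0, 1.1, -0.5]
opening: 0.802
finger_force: 0.0
```

>>> arm_command --pt "0 1 0 0 0 0" --pt "0 1 0 0 0 0" --pt "0 1 0 0 0 0" --pt "0 1 0 0 0 0" --pt "0 1 0 0 0 0" --pt "0 1 0 0 0 0" --pt "0 1 0 0 0 0" --pt "0 1 0 0 0 0"

```text
clock: 52.95
position: [0.5009, -0.0533, 0.2711]
ee_rot: [0.0, 0.011, 1.0, 0.0]
wrist_force: [-0.0, 0.2, 1.0]
opening: 0.798
finger_force: 0.0
```

>>> arm_command --pt "0 1 0 0 0 0" --pt "0 1 0 0 0 0" --pt "0 1 0 0 0 0" --pt "0 1 0 0 0 0" --pt "0 1 0 0 0 0" --pt "0 1 0 0 0 0" --pt "0 1 0 0 0 0" --pt "0 1 0 0 0 0"

```text
clock: 53.95
position: [0.5043, 0.1066, 0.2711]
ee_rot: [0.0, 0.011, 1.0, 0.0]
wrist_force: [0.2, -0.4, 0.6]
opening: 0.801
finger_force: 0.0
```

>>> arm_command --pt "0 1 0 0 0 0" --pt "0 1 0 0 0 0" --pt "0 1 0 0 0 0" --pt "0 1 0 0 0 0" --pt "0 1 0 0 0 0" --pt "0 1 0 0 0 0" --pt "0 1 0 0 0 0" --pt "0 1 0 0 0 0"

```text
clock: 54.95
position: [0.5082, 0.2666, 0.2711]
ee_rot: [-0.0, 0.011, 1.0, 0.0]
wrist_force: [-0.2, 0.1, -0.1]
opening: 0.8
finger_force: 0.0
```

>>> arm_command --pt "0 1 0 0 0 0" --pt "0 1 0 0 0 0" --pt "0 0.9 0 0 0 0" --pt "0 0 0 0 0 0" --pt "0 0 0 0 0 0"

```text
clock: 55.58
position: [0.5097, 0.3224, 0.271]
ee_rot: [-0.0, 0.012, 1.0, -0.001]
wrist_force: [0.4, -0.7, 0.7]
opening: 0.803
finger_force: 0.0
```

Run:
```python
from h import *
s=bot.read_state(); print(s['clock'],s['position'],s['opening'])
bot.snapshot('wrist'); bot.snapshot('side'); bot.snapshot('top')
for c in('side','top','wrist'):
  for t in('punch0','tambour_handle'):
    print(c,t,[(np.round(d['at'],4),round(d['score'],2)) for d in bot.tip_of(c,t)[:6]])
```

```text
55.575 [0.5096876  0.32235689 0.27095297] 0.8029413597917553
side punch0 [(array([ 0.4904, -0.422 ,  0.0917]), 0.63)]
side tambour_handle [(array([0.5076, 0.323 , 0.1964]), 0.79), (array([ 0.5219,  0.5694, -0.0022]), 0.2)]
top punch0 [(array([ 0.418 , -0.4219,  0.0904]), 0.65), (array([ 0.4897, -0.4241,  0.0902]), 0.61), (array([ 0.4126, -0.3396,  0.0937]), 0.47)]
top tambour_handle []
wrist punch0 []
wrist tambour_handle [(array([0.5109, 0.3225, 0.1937]), 0.84)]
```

>>> arm_command --pt "0 0 1 0 0 0" --pt "0 0 1 0 0 0" --pt "0 0 1 0 0 0" --pt "0 0 1 0 0 0" --pt "0 0 0.85 0 0 0" --pt "0 0 0 0 0 0"

```text
clock: 56.78
position: [0.5088, 0.3227, 0.1729]
ee_rot: [-0.001, 0.011, 1.0, -0.001]
wrist_force: [1.3, 1.2, 0.5]
opening: 0.8
finger_force: 0.0
```

>>> arm_command --pt "0 0 0 0 0 0" --pt "0 0 0 0 0 0" --pt "0 0 0 0 0 0" --pt "0 0 0 0 0 0" --jaw 0 --squeeze 25

```text
clock: 57.28
position: [0.5101, 0.3229, 0.1747]
ee_rot: [0.001, 0.012, 1.0, 0.0]
wrist_force: [-0.6, -2.0, 3.4]
opening: 0.493
finger_force: 25.0
```

>>> arm_command --pt "0.61 0 -0.15 0 0 0" --pt "0.63 0 -0.1 0 0 0" --pt "0.64 0 -0.05 0 0 0" --pt "0.65 0 0 0 0 0" --pt "0.66 0 0.05 0 0 0" --pt "0.66 0 0.1 0 0 0" --pt "0.65 0 0.16 0 0 0" --pt "0.65 0 0.21 0 0 0"

```text
clock: 58.28
position: [0.4084, 0.3259, 0.1707]
ee_rot: [0.002, 0.012, 1.0, 0.001]
wrist_force: [6.1, -0.7, 0.7]
opening: 0.495
finger_force: 25.0
```

>>> arm_command --pt "0.63 0 0.27 0 0 0" --pt "0.62 0 0.32 0 0 0" --pt "0.59 0 0.37 0 0 0" --pt "0.57 0 0.42 0 0 0" --pt "0.54 0 0.47 0 0 0" --pt "0.5 0 0.51 0 0 0" --pt "0.47 0 0.56 0 0 0"

```text
clock: 59.15
position: [0.3276, 0.3278, 0.1107]
ee_rot: [0.0, 0.011, 1.0, 0.0]
wrist_force: [6.4, -0.3, 0.8]
opening: 0.491
finger_force: 25.0
```

>>> arm_command --pt "0.42 0 0.6 0 0 0" --pt "0.35 0 0.64 0 0 0" --pt "0.25 0 0.55 0 0 0" --pt "0.05 0 0.15 0 0 0" --pt "0 0 0 0 0 0" --pt "0 0 0 0 0 0"

```text
clock: 59.9
position: [0.3055, 0.3281, 0.0727]
ee_rot: [-0.001, 0.011, 1.0, 0.0]
wrist_force: [-0.3, 0.9, 4.9]
opening: 0.494
finger_force: 25.0
```

>>> arm_command --pt "0 0 0.2 0 0 0" --pt "0 0 0 0 0 0" --pt "0 0 0 0 0 0"

```text
clock: 60.28
position: [0.3042, 0.328, 0.069]
ee_rot: [-0.002, 0.01, 1.0, -0.0]
wrist_force: [-3.3, 0.9, 10.3]
opening: 0.489
finger_force: 25.0
```

Run:
```python
from h import *
for c in('side','top'):
  pic(c,c+'11'); print(c,[(np.round(d['at'],4),round(d['score'],2)) for d in bot.tip_of(c,'tambour_handle')[:3]])
```

```text
side [(array([0.304 , 0.3317, 0.0915]), 0.65)]
top [(array([0.308 , 0.3269, 0.0875]), 0.39)]
```

>>> arm_command --pt "0 0 0 0 0 0" --pt "0 0 0 0 0 0" --pt "0 0 0 0 0 0" --pt "0 0 -0.5 0 0 0" --pt "0 0 -1 0 0 0" --pt "0 0 -1 0 0 0" --pt "0 0 -1 0 0 0" --pt "0 0 -1 0 0 0" --jaw 0.8

```text
clock: 61.48
position: [0.3068, 0.3276, 0.1598]
ee_rot: [0.0, 0.011, 1.0, 0.0]
wrist_force: [0.6, 0.2, 0.2]
opening: 0.798
finger_force: 0.0
```

>>> arm_command --pt "0 0 -1 0 0 0" --pt "0 0 -1 0 0 0" --pt "0 0 -1 0 0 0" --pt "0 0 -1 0 0 0" --pt "0 0 -1 0 0 0" --pt "0 0 0 0 0 0"

```text
clock: 62.22
position: [0.3073, 0.3282, 0.2599]
ee_rot: [0.001, 0.012, 1.0, 0.001]
wrist_force: [-0.7, -0.7, -0.5]
opening: 0.799
finger_force: 0.0
```

Run:
```python
from h import *
np.set_printoptions(precision=4,suppress=True)
s=bot.read_state(); print(s['clock'],s['position'],rot(s['ee_rot']).as_matrix())
w=pic('wrist','w12')
for c in('side','top','wrist'):
  if c!='wrist': pic(c,c+'12')
  for t in('tambour_handle','nozzle_top','punch0'): print(c,t,[(np.round(d['at'],4),round(d['score'],2)) for d in bot.tip_of(c,t)[:4]])
```

```text
62.225 [0.3073 0.3282 0.2599] [[-0.9997  0.0231  0.0022]
 [ 0.0231  0.9997  0.0025]
 [-0.0021  0.0026 -1.    ]]
side tambour_handle [(array([0.3057, 0.3285, 0.0976]), 0.5)]
side nozzle_top [(array([ 0.5374, -0.2363,  0.1967]), 0.46), (array([ 0.5097, -0.5947,  0.0017]), 0.38)]
side punch0 [(array([ 0.4163, -0.4211,  0.0967]), 0.7), (array([ 0.4933, -0.3952,  0.0958]), 0.65), (array([ 0.4161, -0.3441,  0.097 ]), 0.45)]
top tambour_handle [(array([0.3097, 0.3268, 0.0941]), 0.42)]
top nozzle_top [(array([0.5161, 0.5693, 0.0005]), 0.73), (array([ 0.5398, -0.2306,  0.1937]), 0.61), (array([ 0.5448, -0.2343, -0.0026]), 0.15)]
top punch0 [(array([ 0.4133, -0.3413,  0.0934]), 0.57), (array([ 0.4903, -0.3962,  0.0934]), 0.53), (array([ 0.4177, -0.4236,  0.0903]), 0.48)]
wrist tambour_handle [(array([0.3094, 0.33  , 0.0972]), 0.65)]
wrist nozzle_top []
wrist punch0 []
```

View pics/w12.png

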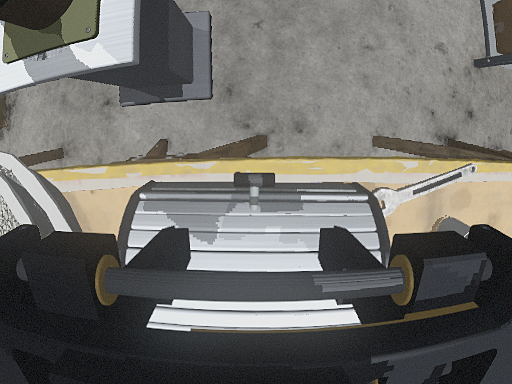

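The wrist picture shows the door down with its handle at (255,180). The nearby punch was knocked about 26 mm, but it is still upright and in bounds. To make sure the door is shut, I'll press lightly on the barrel from above.

>>> arm_command --pt "0 0 1 0 0 0" --pt "0 0 1 0 0 0" --pt "0 0 1 0 0 0" --pt "0 0 1 0 0 0" --pt "0 0 1 0 0 0" --pt "0 0 1 0 0 0" --pt "0 0 1 0 0 0" --pt "0 0 0.4 0 0 0" --jaw 0

```text
clock: 63.82
position: [0.3066, 0.3277, 0.1097]
ee_rot: [-0.0, 0.011, 1.0, -0.001]
wrist_force: [0.1, -0.2, 0.3]
opening: 0.004
finger_force: 0.0
```

>>> arm_command --pt "0 0 0.2 0 0 0" --pt "0 0 0.2 0 0 0" --pt "0 0 0 0 0 0"

```text
clock: 64.2
position: [0.307, 0.3281, 0.1028]
ee_rot: [0.0, 0.011, 1.0, 0.0]
wrist_force: [0.1, 0.2, 1.6]
opening: 0.004
finger_force: 0.5
```

>>> arm_command --pt "0 0 0.15 0 0 0" --pt "0 0 0 0 0 0" --pt "0 0 0 0 0 0"

```text
clock: 64.58
position: [0.3062, 0.328, 0.0998]
ee_rot: [-0.0, 0.011, 1.0, 0.0]
wrist_force: [-3.1, -0.2, 5.3]
opening: 0.006
finger_force: 2.6
```

>>> arm_command --pt "0 0 -1 0 0 0" --pt "0 0 -1 0 0 0" --pt "0 0 -1 0 0 0" --pt "0 0 -1 0 0 0" --pt "0 0 -1 0 0 0" --pt "0 0 -1 0 0 0" --pt "0 0 -1 0 0 0" --pt "-0.6 -0.5 -1 0 0 0"

```text
clock: 65.58
position: [0.3183, 0.318, 0.2603]
ee_rot: [0.0, 0.01, 1.0, 0.0]
wrist_force: [0.1, 0.6, 0.8]
opening: 0.011
finger_force: 0.0
```

>>> arm_command --pt "-0.6 -1 -0.5 0 0 0" --pt "-0.6 -1 0 0 0 0" --pt "-0.6 -1 0 0 0 0" --pt "-0.6 -1 0 0 0 0" --pt "-0.6 -1 0 0 0 0" --pt "-0.6 -1 0 0 0 0" --pt "-0.6 -1 0 0 0 0" --pt "-0.6 -1 0 0 0 0"

```text
clock: 66.58
position: [0.4115, 0.1544, 0.2695]
ee_rot: [0.0, 0.012, 1.0, -0.0]
wrist_force: [1.1, 0.5, 0.3]
opening: 0.003
finger_force: 0.0
```

>>> arm_command --pt "-0.6 -1 0 0 0 0" --pt "-0.6 -1 0 0 0 0" --pt "-0.6 -1 0 0 0 0" --pt "-0.6 -1 0 0 0 0" --pt "-0.6 -1 0 0 0 0" --pt "-0.6 -1 0 0 0 0" --pt "-0.6 -1 0 0 0 0" --pt "-0.6 -1 0 0 0 0"

```text
clock: 67.58
position: [0.5036, -0.0079, 0.2694]
ee_rot: [0.0, 0.012, 1.0, -0.0]
wrist_force: [0.3, 0.2, 0.8]
opening: 0.003
finger_force: 0.0
```

>>> arm_command --pt "-0.3 -1 0 0 0 0" --pt "-0.3 -1 0 0 0 0" --pt "-0.3 -1 0 0 0 0" --pt "-0.3 -1 0 0 0 0" --pt "-0.2 -1 0 0 0 0" --pt "-0.2 -1 0 0 0 0" --pt "-0.2 -1 0 0 0 0" --pt "0 0 0 0 0 0"

```text
clock: 68.58
position: [0.536, -0.1498, 0.2693]
ee_rot: [-0.0, 0.013, 1.0, -0.0]
wrist_force: [-0.4, 0.1, -0.4]
opening: 0.004
finger_force: 0.0
```

Run:
```python
from h import *
s=bot.read_state(); print(s['clock'],s['position'])
w=pic('wrist','w13')
for c in('side','top','wrist'):
  if c!='wrist': pic(c,c+'13')
  for t in('tambour_handle','nozzle_top','punch0'): print(c,t,[(np.round(d['at'],4),round(d['score'],2)) for d in bot.tip_of(c,t)[:4]])
```

```text
68.575 [ 0.53599242 -0.14976748  0.26932071]
side tambour_handle [(array([0.305 , 0.3264, 0.0963]), 0.72)]
side nozzle_top [(array([ 0.5395, -0.2357,  0.1953]), 0.37)]
side punch0 [(array([ 0.4148, -0.4248,  0.096 ]), 0.64), (array([ 0.4941, -0.3923,  0.0941]), 0.55), (array([ 0.414 , -0.3453,  0.0955]), 0.44)]
top tambour_handle [(array([0.3079, 0.3274, 0.0956]), 0.73)]
top nozzle_top [(array([0.3067, 0.3287, 0.0955]), 0.65)]
top punch0 [(array([ 0.4923, -0.3919,  0.0931]), 0.68), (array([ 0.4096, -0.3401,  0.0931]), 0.59), (array([ 0.4164, -0.4242,  0.0891]), 0.52)]
wrist tambour_handle [(array([ 0.5117, -0.5929, -0.0011]), 0.53)]
wrist nozzle_top [(array([ 0.5467, -0.2347,  0.1964]), 0.6)]
wrist punch0 [(array([ 0.418 , -0.3427,  0.0953]), 0.92), (array([ 0.4942, -0.3915,  0.0945]), 0.87), (array([ 0.4168, -0.4218,  0.0934]), 0.84)]
```

View pics/w13.png

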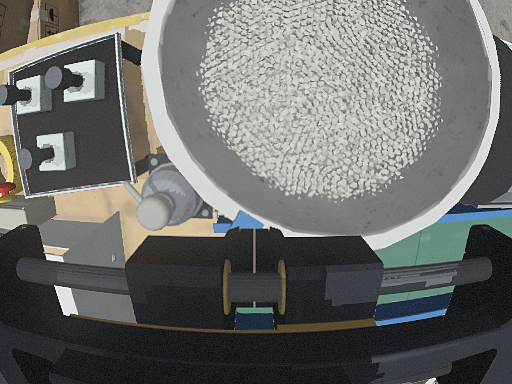

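The wrist picture shows the nozzle cap at (153,212) and all the punches upright. Pressing the cap now.

>>> arm_command --pt "-0.1 -1 0 0 0 0" --pt "-0.1 -1 0 0 0 0" --pt "-0.1 -1 0 0 0 0" --pt "0 -1 0 0 0 0" --pt "0 -0.2 1 0 0 0" --pt "0 0 1 0 0 0" --pt "0 0 1 0 0 0" --pt "0 0 0.2 0 0 0"

```text
clock: 70.18
position: [0.5392, -0.2323, 0.2043]
ee_rot: [-0.001, 0.012, 1.0, 0.0]
wrist_force: [-1.0, -0.4, 1.5]
opening: 0.005
finger_force: 0.0
```

>>> arm_command --pt "0 0 0.25 0 0 0" --pt "0 0 0.25 0 0 0" --pt "0 0 0.25 0 0 0" --pt "0 0 0 0 0 0"

```text
clock: 70.68
position: [0.5407, -0.232, 0.191]
ee_rot: [0.001, 0.011, 1.0, -0.0]
wrist_force: [0.7, 0.2, 4.9]
opening: -0.0
finger_force: 2.2
```

>>> arm_command --pt "0 0 0.2 0 0 0" --pt "0 0 0.1 0 0 0" --pt "0 0 0.1 0 0 0" --pt "0 0 0 0 0 0"

```text
clock: 71.18
position: [0.5408, -0.232, 0.188]
ee_rot: [0.002, 0.012, 1.0, -0.001]
wrist_force: [-9.9, 2.5, 38.7]
opening: 0.005
finger_force: 19.1
```

>>> arm_command --pt "0 0 -0.2 0 0 0" --pt "0 0 -1 0 0 0" --pt "0 0 -1 0 0 0" --pt "0 0 -1 0 0 0" --pt "0 0 -1 0 0 0" --pt "0 0 -1 0 0 0" --pt "0 0 0 0 0 0" --pt "0 0 0 0 0 0"

```text
clock: 72.18
position: [0.5396, -0.2313, 0.2856]
ee_rot: [-0.001, 0.011, 1.0, 0.0]
wrist_force: [0.9, 0.0, 0.6]
opening: 0.006
finger_force: 0.0
```

Run:
```python
from h import *
s=bot.read_state(); print(s['clock'],s['position'],s['wrist_force'])
w=pic('wrist','w14')
for c in('side','top','wrist'):
  if c!='wrist': pic(c,c+'14')
  for t in('tambour_handle','nozzle_top','punch0'): print(c,t,[(np.round(d['at'],4),round(d['score'],2)) for d in bot.tip_of(c,t)[:4]])
```

```text
72.175 [ 0.53956013 -0.23134603  0.28560619] [0.86077652 0.03564458 0.6063419 ]
side tambour_handle [(array([0.3069, 0.3288, 0.0963]), 0.85)]
side nozzle_top [(array([ 0.5384, -0.237 ,  0.1941]), 0.51)]
side punch0 [(array([ 0.4957, -0.3924,  0.0942]), 0.59), (array([ 0.4153, -0.3447,  0.0952]), 0.54), (array([ 0.4129, -0.4223,  0.0953]), 0.45)]
top tambour_handle [(array([0.311 , 0.3288, 0.0945]), 0.75), (array([ 0.5429, -0.2375, -0.0009]), 0.74)]
top nozzle_top [(array([0.5182, 0.5692, 0.0029]), 0.54)]
top punch0 [(array([ 0.418 , -0.4234,  0.0887]), 0.59), (array([ 0.4919, -0.393 ,  0.0925]), 0.49)]
wrist tambour_handle []
wrist nozzle_top [(array([ 0.543 , -0.2339,  0.1974]), 0.86)]
wrist punch0 [(array([ 0.4903, -0.391 ,  0.0951]), 0.83), (array([ 0.4177, -0.4228,  0.0921]), 0.83), (array([ 0.4154, -0.3398,  0.0954]), 0.68)]
```

View pics/w14.png

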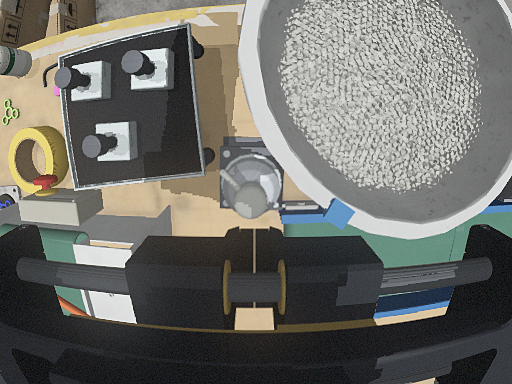

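The wrist picture shows the cap back up at (252,198) and three upright punches at (90,80), (150,68) and (113,142). Handing in.

```bash
python3 -c "
from plant import bot
print(bot.finish_job())"
```

```text
the job is handed in; nothing more can be done
None
```

I handed the job in at about 72 s; the hand-in returned no verdict. All three punches present stand upright in the drip tray, the tambour was pressed shut against its stop, and the nozzle cap was pressed to its stop (39 N) and came back up.

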